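# Index the heel table to its next notch

### The job

Turn the indexing table on by one notch, counter-clockwise seen from above: with shut fingertips press the red plunger down to free it, keep it down while you push it round with the table, then let it spring fully up and lock in the very next notch. Nothing is gripped or lifted, do not force it or turn it past that notch or the other way, do not touch the heel block that rides on the table, and leave the thread spool, polish tin and wax puck where they are. Finish with the fingers clear.

Things in the scene. Friction and masses are not known exactly. Their poses are not given: they have to be found in the camera images.
- index_table (a joint): turn of the round aluminium table (112 mm across, top face 62 mm above the bench) about the vertical axis at fixture_axis, rad, growing counter-clockwise from above. 0 in its starting notch; the steel index plate below has 8 equal notches, so the next is at 0.785. Locked, it has 0.013 rad play either way. Turning takes about 1 N at the plunger; it stays where it is left
- index_plunger (a joint): how far the red plunger is pressed down, m: 0 = up, 0.014 = at its firm stop; the spring takes 4.5 N at first, 8 N at the stop. Up in a notch, its brass key locks the table; beyond 0.010 the table turns freely. Between notches the key bears on the plate's underside and cannot rise above 0.010; let up within about 3 mm (0.035 rad) of a notch it draws itself in and springs up
- plunger_top (a point): where to press: centre of the floor of the dished red plunger head. Dish 42 mm across inside, 50 mm outside, rim 6 mm above this floor; floor 95 mm above the bench when up, sinking with the plunger. It sits on an arm of the table, 85 mm from the axis, and goes round with it; the rim lets a fingertip in the dish push it sideways
- fixture_axis (a point): point on the table's vertical axis, level with its top face, 62 mm above the bench. Its x axis points to the starting notch, where the plunger starts. Fixed: grey stand with a foot 128 mm across; index plate 166 mm across at 38 to 44 mm height. The tall jack with the orange disc and the bin to the right and behind are solid furniture: come over them with the hand at least 0.35 m above the bench
- heel_mid (a point): middle of a loose rubber and leather heel block, 72 x 65 x 16 mm, lying flat near the middle of the table (its top is 78 mm above the bench); it rides round with the table; not to be touched
- spool_mid (a point): middle of a standing spool of brown thread, 48 mm across, 62 mm high; leave alone
- tin_mid (a point): middle of a brown flat polish tin, 73 mm across, 23 mm high; leave alone
- wax_mid (a point): middle of a yellow wax puck, 42 mm across, 13 mm high; leave alone

How it is judged:
By the outcome, as a careful person would: the job done as asked, in the order asked, and still so for the second after the job is handed in, with the robot touching nothing.
It also fails if it takes over 42 s, if anything falls off the work surface, if the arm or the gripper's body presses on something with over 40 N, if the wrist force passes 120 N, or if a joint passes its speed limit or range.

### The arm

A 6-joint arm with a two-finger parallel gripper is mounted at the origin on a cart in front of the work surface, level with it; the furniture and walls round the work are solid. World frame = base frame: x ahead of the robot, y to its left, z up, the work surface at z = 0. Lengths are in m, angles in rad, forces in N, time in s.
With the tool pointing down it reaches from about 0.275 to 1 m from the base axis. Payload 8.4 kg.
Tool frame: the origin (TCP) lies on the centre line of the jaws, within the pads' length; the fingertips stand 17 mm ahead of it and the grasp point (between the pads) lies 2 mm behind it (bot.tcp_to_tips is the z of the fingertips in the tool frame, in m); z points along the fingers, y is the line along which they close (so a half turn about z gives the same grasp; the last joint's range is limited). The gripper opens to 85 mm and grips with 20 to 120 N. Pads are 22 mm wide; open, the fingers measure 114 mm over their backs; the gripper's body (76 mm by 85 mm) begins 54 mm behind the grasp point. The pads swing forward as they close: fully open they stand 13 mm farther back than shut.
Start: joints at [-1.195, 0.353, 1.633, -0, 1.155, -0.002], TCP at [0.231, -0.581, 0.248] pointing down, gripper open.
Joint ranges: [-2.63, 2.63], [-0.92, 2.1], [0.06, 2.66], [-1.3, 4.44], [0, 2.69], [-3.02, 3.02]. Speed limits (rad/s): [2.22, 2.22, 2.79, 3.14, 3.14, 3.14].

### API

Orientations are given as a unit quaternion [x, y, z, w].
In Python, from workcell import bot, hand, kinematics, get_obs, vision, hand_in gives the robot as it stands. The module is installed in compiled form; this text tells all that it offers. Calls block until the motion is done:
- bot.reach(position, orientation): joint-space move of the TCP to a pose.
- bot.servo_line(position, ori=None, velocity=0.15): straight line of the TCP; ori=None keeps the orientation; velocity is the mean speed in m/s.
- bot.goto_joints(angles): joint-space move.
- hand.move_gripper(opening, strength=None): finger opening in m; strength is the grip in N (None keeps the last); returns when the fingers have stopped.
- bot.dwell(seconds).
- kinematics.solve_ik(position, orientation): joint angles nearest the present ones, or None.
- get_obs(): the state.
- vision.read_camera(name): name is "scene" or "top" or "wrist"; returns a dict with "frame" (420x560x3 uint8, red, green, blue), "intrinsics" (3x3 intrinsics, pixels), "dist" ([k1, k2, p1, p2, k3] as OpenCV has them; the pictures are not rectified), "view" (4x4, takes a point from world to camera coordinates). Camera axes: x right, y down, z forward; pixel columns grow to the right and rows downward; lengths in m; the calibration is good to about 2 mm. A picture is of the moment at which its call begins. There is no depth.
A pose or a line that the arm cannot do raises bot.IKError and nothing moves.
- hand_in(): hands the job in; it is judged then, once.
The state is a dict: "time_s": time; "joint_pos": joint angles; "joint_vel": joint speeds; "joint_efforts": joint torques, N m; "position": TCP position; "orientation": TCP orientation; "wrist_force": force on the tool from outside, world axes, zero at the start; "ft_torque": the same for the moment, N m; "gripper_width": finger opening in m; "grip_force": force on a finger pad.
Only numpy, scipy, OpenCV 4.12 (cv2) and the standard library are available. Lean on these libraries where they do the work, as an engineer would, in place of code of your own. Each camera call takes 0.05 s, during which the arm holds its last target. There are 200 camera calls.

## Working session

There is one attempt and no reset: what is moved stays moved. The work goes in short steps, each a Python script; the robot and the scene stay as the last script left them, time stands still between calls to the robot, and variables do not carry over. Pictures are saved under pics/ and viewed, at most 10 in all, crops included, and the job is handed in when it is done.

```bash
mkdir -p pics
python3 - <<'E'
from workcell import bot,hand,kinematics,get_obs,vision
import cv2,numpy as np
o=get_obs();print(o['time_s'],o['position'],o['orientation'],o['gripper_width'],bot.tcp_to_tips)
ims=[]
for n in("scene","top"):
    d=vision.read_camera(n);np.savez(f'{n}.npz',**{k:np.array(v) for k,v in d.items()})
    cv2.imwrite(f'pics/{n}0.png',d['frame'][:,:,::-1])
    V=np.array(d['view']);print(n,-V[:3,:3].T@V[:3,3],d['intrinsics'],d['dist'])
E
```

```text
0.0 [ 0.23038739 -0.58049344  0.24755412] [ 9.82210718e-01  1.87780768e-01 -1.30892989e-04 -6.86144295e-04] 0.08525206753731596 0.017
scene [ 0.22461942 -0.54077924  0.48520676] [[396.52895667   0.         278.01022967]
 [  0.         396.52895667 209.97716866]
 [  0.           0.           1.        ]] [-0.105312  0.        0.        0.        0.      ]
top [0.52780616 0.09518188 1.19975304] [[537.2770198    0.         280.78402366]
 [  0.         537.2770198  213.32033462]
 [  0.           0.           1.        ]] [-0.03856484  0.          0.          0.          0.        ]
```

View pics/top0.png

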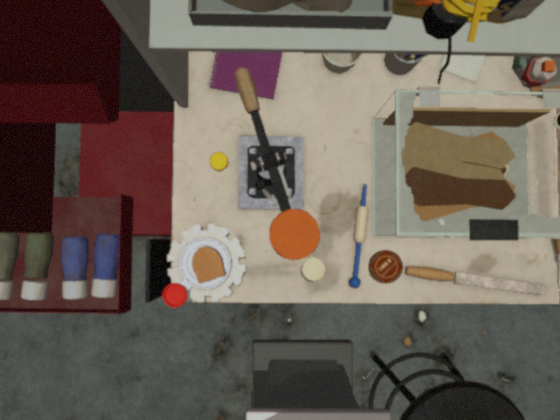

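View pics/scene0.png

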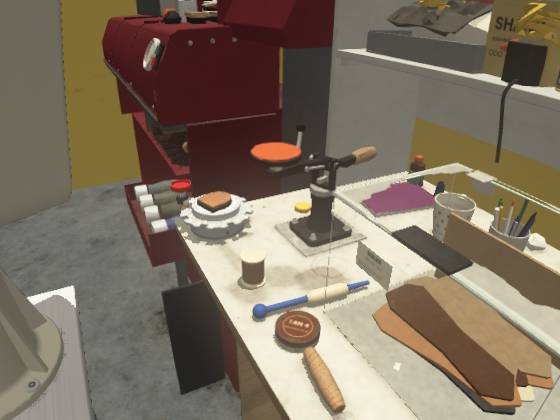

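The top view shows the red plunger at about (175,295), the white table at about (205,262), the orange jack disc at (295,234), and the spool at (313,269). The scene view confirms this, with the plunger on the far left at (181,186). Next I'll measure them.

```bash
cat > h.py <<'E'
import numpy as np,cv2
def ray(d,uv):
    p=cv2.undistortPoints(np.array([[uv]],float),d['intrinsics'],np.array(d['dist'],float))[0,0]
    V=np.array(d['view']);R=V[:3,:3]
    r=R.T@np.array([p[0],p[1],1]);return -R.T@V[:3,3],r/np.linalg.norm(r)
def plane(d,uv,z):
    c,r=ray(d,uv);return c+r*(z-c[2])/r[2]
def tri(a,b):
    A=0;y=0
    for c,r in(a,b):
        P=np.eye(3)-np.outer(r,r);A=A+P;y=y+P@c
    x=np.linalg.solve(A,y);return x,[np.linalg.norm((np.eye(3)-np.outer(r,r))@(x-c)) for c,r in(a,b)]
def red(d,box=None):
    h=cv2.cvtColor(d['frame'],cv2.COLOR_RGB2HSV)
    m=(((h[...,0]<6)|(h[...,0]>174))&(h[...,1]>200)&(h[...,2]>150)).astype(np.uint8)
    if box: k=np.zeros_like(m);x0,y0,x1,y1=box;k[y0:y1,x0:x1]=1;m*=k
    c=max(cv2.findContours(m,cv2.RETR_EXTERNAL,cv2.CHAIN_APPROX_NONE)[0],key=cv2.contourArea)
    return m,c,cv2.fitEllipse(c)
E
python3 - <<'E'
from h import *
t=dict(np.load('top.npz'));s=dict(np.load('scene.npz'))
_,ct,et=red(t,(150,270,200,320));_,cs,es=red(s,(160,165,205,205));print(et,es,cv2.boundingRect(cs))
print('tri',tri(ray(t,et[0]),ray(s,es[0])),'plane .1',plane(t,et[0],.1),plane(s,es[0],.1))
# contour diameter on rim plane
P=np.array([plane(t,p[0],.101) for p in ct]);print('rim dia',np.ptp(P,0))
f=t['frame'];c=cv2.resize(f[215:315,140:260],None,fx=6,fy=6,interpolation=cv2.INTER_CUBIC)
c2=cv2.resize(s['frame'][165:245,150:270],None,fx=6,fy=6,interpolation=cv2.INTER_CUBIC)
cv2.imwrite('pics/tc.png',c[:,:,::-1]);cv2.imwrite('pics/sc.png',c2[:,:,::-1])
E
```

```text
Traceback (most recent call last):
  File "h.py", line 17, in red
    c=max(cv2.findContours(m,cv2.RETR_EXTERNAL,cv2.CHAIN_APPROX_NONE)[0],key=cv2.contourArea)
ValueError: max() iterable argument is empty
```

```bash
sed -i 's/>200)&(h\[...,2\]>150/>170)\&(h[...,2]>110/' h.py
python3 - <<'E'
from h import *
t=dict(np.load('top.npz'));s=dict(np.load('scene.npz'))
print(cv2.cvtColor(s['frame'],cv2.COLOR_RGB2HSV)[186,174:190].tolist())
f=t['frame'];c=cv2.resize(f[215:315,140:260],None,fx=6,fy=6,interpolation=cv2.INTER_CUBIC)
cv2.imwrite('pics/tc.png',c[:,:,::-1])
_,ct,et=red(t,(150,270,200,320));print(et)
P=np.array([plane(t,p[0],.101) for p in ct]);print('rim dia',np.ptp(P,0))
_,cs,es=red(s,(160,165,205,205));print(es,cv2.boundingRect(cs))
print('tri',tri(ray(t,et[0]),ray(s,es[0])),'plane .1',plane(t,et[0],.1),plane(s,es[0],.1))
# table disc: bright low-saturation pixels
h=cv2.cvtColor(f,cv2.COLOR_RGB2HSV)
print('table',h[240,190:225:4].tolist(),'plate',h[262,238:246].tolist())
E
```

```text
[[1, 190, 235], [1, 189, 236], [1, 189, 236], [1, 189, 236], [1, 188, 236], [1, 189, 236], [1, 189, 236], [1, 189, 235], [1, 188, 236], [1, 189, 236], [1, 189, 235], [1, 188, 226], [1, 190, 219], [1, 187, 203], [1, 183, 174], [2, 166, 114]]
((173.93251037597656, 294.7322998046875), (22.35027503967285, 23.714202880859375), 118.87213134765625)
rim dia [0.0465424 0.0489533 0.       ]
((180.51014709472656, 183.61207580566406), (8.592822074890137, 20.316864013671875), 82.9275894165039) (171, 179, 20, 10)
tri (array([0.41550434, 0.3030966 , 0.09825863]), [np.float64(0.00010546321426695597), np.float64(0.00010546321426686348)]) plane .1 [0.41558053 0.30280071 0.1       ] [0.41473698 0.29923484 0.1       ]
table [[23, 18, 189], [0, 0, 181], [100, 9, 177], [111, 10, 182], [105, 5, 192], [107, 9, 189], [90, 3, 186], [17, 13, 177], [32, 17, 193]] plate [[28, 17, 178], [22, 33, 172], [19, 41, 174], [21, 42, 176], [20, 39, 178], [19, 41, 179], [21, 42, 175], [18, 41, 174]]
```

View pics/tc.png

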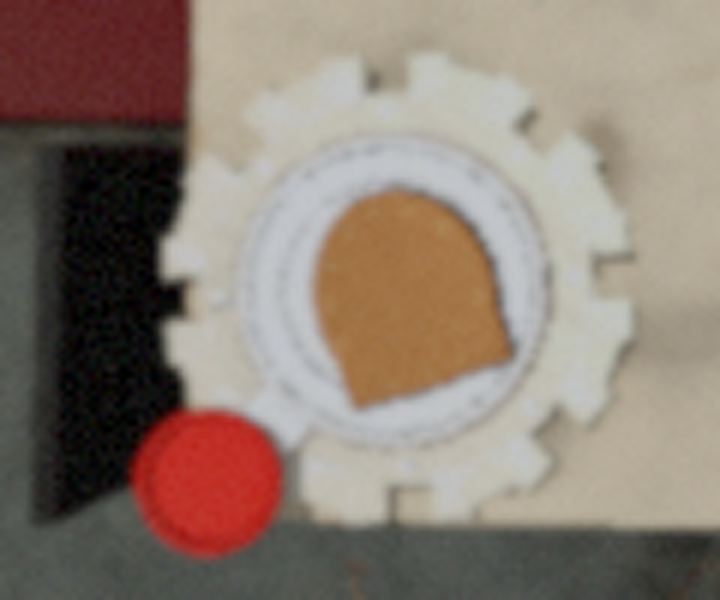

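The crop shows the table disc spanning columns 238–552 and rows 132–450, so its centre is at (395,291). The plate teeth span 160–637 by 48–525, centred at (398,287). The red head is at (207,482) and the next notch is at about (408,495). Next I'll get the axis from both planes, then move above the plunger for a close look.

Run:
```python
from h import *
from workcell import bot,hand,kinematics,get_obs,vision
t=dict(np.load('top.npz'))
px=lambda u,v:((u+.5)/6-.5+140,(v+.5)/6-.5+215)
a=plane(t,px(395,291),.062);b=plane(t,px(398,287),.044);p=np.array([.4155,.3030])
print(a,b,'dia',plane(t,px(238,291),.062)[1]-plane(t,px(552,291),.062)[1])
for q in(a,b):
    d=p-q[:2];print('r',np.hypot(*d),'ang',np.degrees(np.arctan2(d[1],d[0])))
    n=q[:2]+.085*np.array([np.cos(np.arctan2(d[1],d[0])+np.pi/4),np.sin(np.arctan2(d[1],d[0])+np.pi/4)]);print('end',n)
# orientation candidates
for yaw in(-90,-45,0,45,90,135,180):
    y=np.radians(yaw)/2;q=[np.cos(y),np.sin(y),0,0]
    print(yaw,[None if (k:=kinematics.solve_ik([*P,.12],q)) is None else np.round(k,2).tolist() for P in(p,n)])
```

```text
[0.47880441 0.24457272 0.062     ] [0.47946426 0.24588464 0.044     ] dia 0.11049627345010848
r 0.08614636449063928 ang 137.29430576712375
end [0.39387255 0.24116996]
r 0.08575308499819653 ang 138.23749927504588
end [0.39459992 0.24108426]
-90 [[0.63, 0.35, 1.98, -0.0, 0.81, -2.51], [0.55, 0.28, 2.08, -0.0, 0.78, -2.6]]
-45 [[0.63, 0.35, 1.98, -0.0, 0.81, 2.98], [0.55, 0.28, 2.08, -0.0, 0.78, 2.9]]
0 [[0.63, 0.35, 1.98, -0.0, 0.81, 2.2], [0.55, 0.28, 2.08, -0.0, 0.78, 2.12]]
45 [[0.63, 0.35, 1.98, -0.0, 0.81, 1.41], [0.55, 0.28, 2.08, -0.0, 0.78, 1.33]]
90 [[0.63, 0.35, 1.98, -0.0, 0.81, 0.63], [0.55, 0.28, 2.08, -0.0, 0.78, 0.55]]
135 [[0.63, 0.35, 1.98, -0.0, 0.81, -0.16], [0.55, 0.28, 2.08, -0.0, 0.78, -0.24]]
180 [[0.63, 0.35, 1.98, -0.0, 0.81, -0.94], [0.55, 0.28, 2.08, -0.0, 0.78, -1.03]]
```

Run:
```python
from h import *
from workcell import bot,hand,kinematics,get_obs,vision
y=np.radians(135)/2;q=[np.cos(y),np.sin(y),0,0]
o=get_obs();p=o['position']
bot.servo_line([p[0],p[1],.42],velocity=.25)
hand.move_gripper(0.0,20)
bot.reach([.4155,.303,.42],q);print(get_obs()['time_s'],get_obs()['position'])
w1=vision.read_camera('wrist')
bot.servo_line([.4155,.303,.22],velocity=.2)
o=get_obs();print(o['time_s'],o['position'],o['wrist_force'],o['gripper_width'])
w2=vision.read_camera('wrist')
for i,w in enumerate((w1,w2)):
    np.savez(f'w{i}.npz',**{k:np.array(v) for k,v in w.items()})
    cv2.imwrite(f'pics/w{i}.png',w['frame'][:,:,::-1])
cv2.imwrite('pics/w01.png',np.hstack([cv2.resize(w['frame'],(400,300)) for w in(w1,w2)])[:,:,::-1])
for w in(w1,w2):
    _,c,e=red(w);print(e,cv2.boundingRect(c),plane(w,e[0],.101))
```

```text
4.8583 [0.41589464 0.30256824 0.41997679]
6.0583 [0.4160683  0.3033697  0.22093466] [-0.15410542  0.73986281 -0.49658046] 0.00011934101575389325
((287.690185546875, 168.82879638671875), (17.0946044921875, 27.42625617980957), 2.246633768081665) (278, 156, 20, 28) [0.42147638 0.30883685 0.101     ]
((296.8645324707031, 211.61273193359375), (9.06728744506836, 20.36553382873535), 28.517274856567383) (290, 202, 14, 21) [0.42865489 0.30943474 0.101     ]
```

View pics/w01.png

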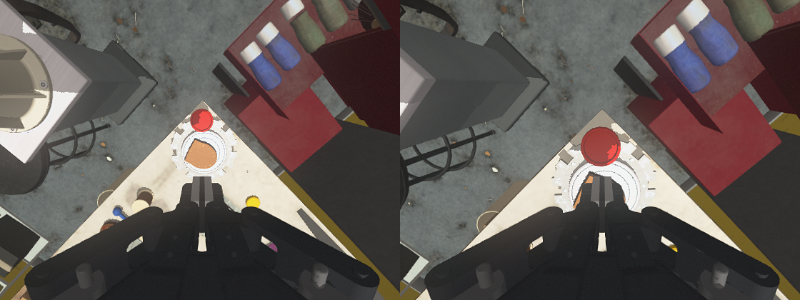

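The wrist views show the whole plunger: at about (282,169) full-size from the high pose, and (283,204) from the low one. My mask only caught its shaded part, so I'll loosen it and re-measure.

```bash
sed -i 's/>170)&(h\[...,2\]>110/>120)\&(h[...,2]>90/' h.py
python3 - <<'E'
from h import *
W=[dict(np.load(f'w{i}.npz')) for i in(0,1)]
E=[]
for w,b in zip(W,((250,140,315,200),(240,165,325,245))):
    m,c,e=red(w,b);c=cv2.convexHull(c);e=cv2.fitEllipse(c);E.append(e[0])
    P=np.array([plane(w,p[0],.101) for p in c]);print(e,cv2.boundingRect(c),np.ptp(P,0),plane(w,e[0],.101))
print(tri(ray(W[0],E[0]),ray(W[1],E[1])))
t=dict(np.load('top.npz'));_,_,et=red(t,(150,270,200,320));print([tri(ray(W[i],E[i]),ray(t,et[0])) for i in (0,1)],plane(t,et[0],.1))
# axis from wrist high view: disc edge bluish-white?
E
```

```text
((282.0539245605469, 168.34275817871094), (31.6486873626709, 31.818572998046875), 140.38987731933594) (266, 153, 32, 32) [4.89157234e-02 4.78616661e-02 5.55111512e-17] [0.4148487  0.30325706 0.101     ]
((280.6039123535156, 205.00135803222656), (54.90235900878906, 55.34804916381836), 114.40873718261719) (253, 178, 56, 55) [4.95015326e-02 4.90860828e-02 5.55111512e-17] [0.41419312 0.30356615 0.101     ]
(array([0.4153458 , 0.30256962, 0.09586499]), [np.float64(0.00013093303942088866), np.float64(0.00013093303942095672)])
[(array([0.41495271, 0.3028943 , 0.09879555]), [np.float64(0.0001839290050147213), np.float64(0.00018392900501460616)]), (array([0.41476037, 0.30293544, 0.09811566]), [np.float64(3.367050191419721e-05), np.float64(3.367050191417095e-05)])] [0.41492725 0.30255935 0.1       ]
```

Plunger centre is (0.4147, 0.3031) with its height near 0.1, as expected, and r ≈ 0.086 agrees with the given 85 mm. Now I'll press gently, watching the force.

Run:
```python
from h import *
from workcell import bot,hand,kinematics,get_obs,vision
P=[.4147,.3031]
bot.servo_line([*P,.13],velocity=.15);bot.dwell(.2)
f0=np.array(get_obs()['wrist_force']);print(get_obs()['position'],f0)
for z in(.102,.099,.096,.093,.090,.087,.085,.083):
    bot.servo_line([*P,z+.017],velocity=.03);bot.dwell(.1)
    o=get_obs();f=np.array(o['wrist_force'])-f0
    print(z,np.round(np.array(o['position'])-[0,0,.017],4),np.round(f,2))
    if f[2]>9 or np.hypot(*f[:2])>5:break
print(o['time_s'])
```

```text
[0.41528623 0.30348417 0.13099234] [-0.02936553  0.8710364  -0.59628321]
0.102 [0.4147 0.3031 0.102 ] [ 0.4  -0.96  0.36]
0.099 [0.4147 0.3031 0.099 ] [-0.29 -1.57  0.54]
0.096 [0.4147 0.3031 0.096 ] [ 0.43 -1.25  1.05]
0.093 [0.415  0.3033 0.0932] [0.85 0.07 3.77]
0.09 [0.4149 0.3032 0.0902] [ 0.47 -0.98  4.67]
0.087 [0.4148 0.3031 0.0872] [-0.63 -1.56  5.29]
0.085 [0.4149 0.3032 0.0853] [ 0.7  -0.63  5.55]
0.083 [0.4149 0.3032 0.0833] [-0.67 -0.35  6.46]
10.125
```

Run:
```python
from h import *
from workcell import bot,hand,kinematics,get_obs,vision
P=np.array([.4147,.3031]);a0=np.radians(138);u=lambda a:np.array([np.cos(a),np.sin(a)])
A=P-.085*u(a0);z=.0823+.017
bot.servo_line([*P,z],velocity=.03);bot.dwell(.1);print(np.round(get_obs()['wrist_force'],2))
for d in (2,4,6,10,15,20,25,30,35,40,43,45):
    a=a0+np.radians(d);X=A+.085*u(a)
    bot.servo_line([*X,z],velocity=.03)
    o=get_obs();f=np.array(o['wrist_force'])
    t=np.array([-np.sin(a),np.cos(a)]);e=np.array(o['position'][:2])-X
    print(d,'tan %.2f rad %.2f fz %.2f'%(f[:2]@t,f[:2]@u(a),f[2]),np.round(1000*np.array([e@t,e@u(a),o['position'][2]-z]),1))
    if np.hypot(*f[:2])>6 or f[2]>11:print('stop');break
print(o['time_s'])
T=vision.read_camera('top');np.savez('t2.npz',**{k:np.array(v) for k,v in T.items()})
cv2.imwrite('pics/t2.png',cv2.resize(T['frame'][200:330,130:290],None,fx=4,fy=4)[:,:,::-1])
```

```text
[-0.78  0.99  6.2 ]
2 tan -0.29 rad -0.45 fz 6.64 [-0.2 -0.1  0.4]
4 tan 0.52 rad -1.27 fz 7.59 [-0.1 -0.1  0.4]
6 tan 0.28 rad 0.04 fz 6.44 [-0.1 -0.2  0.4]
10 tan 0.52 rad -1.29 fz 7.06 [-0.  -0.2  0.4]
15 tan 0.14 rad -1.74 fz 7.15 [-0.1 -0.3  0.4]
20 tan 0.43 rad -0.74 fz 7.40 [-0.1 -0.3  0.4]
25 tan -0.14 rad -1.51 fz 6.25 [-0.1 -0.3  0.4]
30 tan 0.12 rad -0.47 fz 7.43 [-0.1 -0.4  0.4]
35 tan 0.41 rad -1.49 fz 6.28 [-0.1 -0.4  0.4]
40 tan 0.44 rad -1.46 fz 6.13 [-0.  -0.4  0.4]
43 tan 0.58 rad -0.54 fz 6.16 [-0.  -0.4  0.4]
45 tan -0.18 rad -0.66 fz 7.26 [-0.1 -0.5  0.4]
14.525
```

View pics/t2.png

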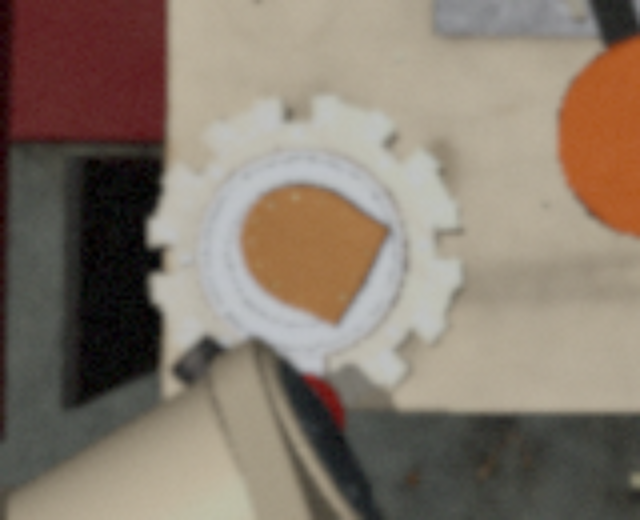

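The table has turned: the heel's straight edge now runs (338,323)–(388,232), and the red head is partly hidden under the wrist. I'll measure the turn from the heel's outline.

```bash
cat >> h.py <<'E'
def heel(t):
    f=cv2.resize(t['frame'][225:300,165:245],None,fx=6,fy=6,interpolation=cv2.INTER_CUBIC)
    h=cv2.cvtColor(f,cv2.COLOR_RGB2HSV)
    m=((h[...,0]>8)&(h[...,0]<20)&(h[...,1]>110)&(h[...,2]>110)).astype(np.uint8)
    c=max(cv2.findContours(m,cv2.RETR_EXTERNAL,cv2.CHAIN_APPROX_NONE)[0],key=cv2.contourArea)
    M=cv2.moments(c);g=np.array([M['m10'],M['m01']])/M['m00']
    P=c[:,0].astype(float)
    best=[]
    for p in P:pass
    hull=cv2.approxPolyDP(c,9,True)[:,0]
    i=max(range(len(hull)),key=lambda k:np.linalg.norm(hull[k]-hull[k-1]))
    a,b=hull[i-1].astype(float),hull[i].astype(float);d=(b-a)/np.linalg.norm(b-a);n=np.array([-d[1],d[0]])
    s=(P-a)@d;w=abs((P-a)@n);L=np.linalg.norm(b-a)
    Q=P[(w<8)&(s>.15*L)&(s<.85*L)].astype(np.float32)
    vx,vy,_,_=cv2.fitLine(Q,cv2.DIST_HUBER,0,.01,.01).ravel()
    return np.degrees(np.arctan2(-vy,vx))%180,L,M['m00'],g/6+[165,225]
E
sed -i '/best=\[\]/d;/for p in P:pass/d' h.py
python3 - <<'E'
from h import *
a=heel(dict(np.load('top.npz')));b=heel(dict(np.load('t2.npz')));print(a,b,b[0]-a[0])
t=[plane(dict(np.load('top.npz')),k[3],.078) for k in(a,b)];print(t)
E
```

```text
(np.float32(19.49655), np.float64(157.8005069700348), 28449.0, array([207.82106674, 264.48716026])) (np.float32(61.8675), np.float64(154.82893786369524), 28496.0, array([207.69739515, 262.03936225])) 42.37095
[array([0.47662695, 0.23742537, 0.078     ]), array([0.48170329, 0.2377559 , 0.078     ])]
```

The table is about 2.6° short, which is the finger's slack in the dish. I'll push on 2° and re-measure.

Run:
```python
from h import *
from workcell import bot,hand,kinematics,get_obs,vision
P=np.array([.4147,.3031]);a0=np.radians(138);u=lambda a:np.array([np.cos(a),np.sin(a)])
A=P-.085*u(a0);z=.0823+.017
ref=heel(dict(np.load('top.npz')))[0]
for d in (46,47,47.5,48):
    bot.servo_line([*(A+.085*u(a0+np.radians(d))),z],velocity=.02);bot.dwell(.1)
    T=vision.read_camera('top');r=heel(T)[0]-ref
    print(d,r,np.round(get_obs()['wrist_force'],2))
    if r>44.4:break
print(get_obs()['time_s'])
```

```text
46 43.92801 [0.74 0.39 6.53]
47 43.827614 [0.73 0.11 7.03]
47.5 44.233414 [1.36 0.09 6.3 ]
48 45.09723 [0.24 0.4  6.53]
16.175
```

Run:
```python
from h import *
from workcell import bot,hand,kinematics,get_obs,vision
ref=heel(dict(np.load('top.npz')))[0]
p=np.array(get_obs()['position'])
for z in(.085,.087,.089,.091,.093,.095,.099,.13):
    bot.servo_line([p[0],p[1],z+.017],velocity=.03)
    print(z,np.round(get_obs()['wrist_force'],2))
bot.servo_line([p[0],p[1],.30],velocity=.2)
w=vision.read_camera('wrist');T=vision.read_camera('top');print(heel(T)[0]-ref,get_obs()['time_s'])
np.savez('w3.npz',**{k:np.array(v) for k,v in w.items()})
cv2.imwrite('pics/w3.png',w['frame'][:,:,::-1])
```

```text
0.085 [-0.68 -0.37  6.35]
0.087 [-0.11  0.47  5.96]
0.089 [-0.29  0.07  5.23]
0.091 [ 0.79 -0.83  4.91]
0.093 [0.   0.37 3.88]
0.095 [-0.65 -0.3   3.26]
0.099 [ 0.22 -0.28 -0.27]
0.13 [-0.57 -0.77 -0.07]
44.78231 20.1583
```

View pics/w3.png

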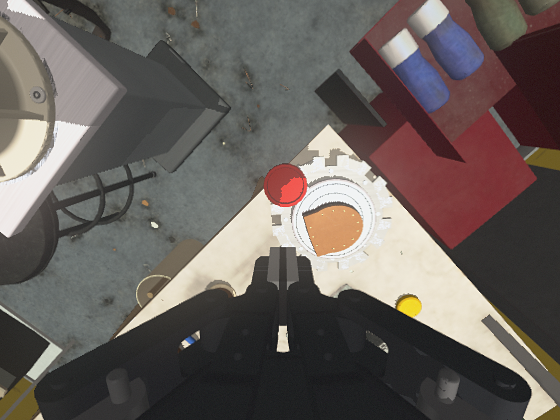

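The spring pushed on the finger all the way up to 95 mm, so the plunger is fully up. The table sits at 44.8°, and the picture shows the red head at (286,185), with the heel untouched and the hand clear.

```bash
python3 -c "
from workcell import hand_in
print(hand_in())"
```

```text
the job is handed in; nothing more can be done
None
```

The table is turned one notch counter-clockwise (measured 44.8°), with the plunger sprung fully up, the fingers clear at 0.30 m, and the job handed in at about 20 s.

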